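# Slide the candlestick home into its keeper

### The job

The tall candlestick has wandered out of its bamboo keeper. Push it gently, low on its wide foot, so that it slides upright across the console without tipping, in through the open side of the keeper until its foot is home against the keeper's back fence, then draw clear. Do not take it between the fingers or lift it, and leave the bowl, the music box and the two blocks where they are.

Things in the scene. Friction and masses are not known exactly. Their poses are not given: they have to be found in the camera images.
- candlestick: Tallest thing here: loose turned-wood candlestick with white LED taper, 350 g, round about z. Foot: plain cylinder 56 mm across, 40 mm high. Above: collar 38 mm across to 48 mm, stem 21 mm (bead 30 mm) to 170 mm, drip cup 38 mm to 180 mm, taper 20 mm to 270 mm. Origin: centre of the foot's underside. Slides when pushed on the foot, tips when pushed on the stem.
- keeper: Low U-shaped pale bamboo fence fixed to the console, 30 mm high, 12 mm thick, no floor. Open towards its own -y; back fence at +y, inner face at y = 28 mm. Inside x from -45 to 45 mm; side fences end at y = -24 mm. Outside 114 mm in x, y -24 to 40 mm. Origin: on the surface, where the foot's centre stands when home against the back fence, mid-bay (foot then sticks out 4 mm).
- bowl: Clear glass incense bowl, 100 mm across the rim, 45 mm high, loose; origin under its centre. Not to be moved.
- musicbox: Wooden music box with a closed lid and a small brass winding knob, 93 x 138 x 68 mm (x, y, z), the knob reaches out to y = -83 mm, loose; origin under its centre. Not to be moved.
- bamboo: Upright bamboo block 40 x 40 x 110 mm (x, y, z), loose; origin under its centre. Not to be moved.
- cork: Cork block 60 x 50 x 40 mm (x, y, z), loose; origin under its centre. Not to be moved.
There are look-alikes about, which are no part of the job. What is shaped like the keeper but blue or pink is not meant.

How it is judged:
At the end, for the whole second after the job is handed in: The candlestick stands upright (within 0.05 rad) and at rest on the console inside the keeper, its foot within 10 mm of the back fence and between the side fences (y of candlestick in the frame of keeper between -0.01 and 0.005 m and x of candlestick in the frame of keeper between -0.02 and 0.02 m and angle between candlestick's own z axis and vertical below 0.05 rad and height (world z) of candlestick below 0.004 m and linear speed of candlestick below 0.01 m/s); the robot touches nothing.
It fails at once if the candlestick is tipped (more than 0.15 rad from upright) (angle between candlestick's own z axis and vertical above 0.15 rad).
It fails at once if the candlestick is lifted more than 10 mm or taken between the fingers (height (world z) of candlestick above 0.01 m or (horizontal distance between the grasp point and candlestick below 0.014 m and height (world z) of the grasp point below 0.26 m)).
It fails at once if the candlestick is pushed high instead of low on its foot (contact force between the fingers and candlestick above 0.5 N and height (world z) of the grasp point above 0.085 m).
It fails at once if the candlestick is shoved hard (over 30 N) (contact force between the fingers and candlestick above 30 N).
It fails at once if the bowl, the music box or a block is moved more than 15 mm (distance of any of bowl, musicbox, bamboo, cork from where it was at the start of the episode above 0.015 m).
It also fails if it takes over 54 s, if anything falls off the work surface, if the arm or the gripper's body presses on something with over 40 N, if the wrist force passes 120 N, or if a joint passes its speed limit or range.

### The arm

A 6-joint arm with a two-finger parallel gripper is mounted at the origin on the work surface. World frame = base frame: x ahead of the robot, y to its left, z up, the work surface at z = 0. Lengths are in m, angles in rad, forces in N, time in s.
With the tool pointing down it reaches from about 0.35 to 0.975 m from the base axis. Payload 4.9 kg.
Tool frame: the origin (TCP) lies midway between the tips of the shut fingers; the grasp point (between the pads) lies 19 mm behind it; z points along the fingers, y is the line along which they close (so a half turn about z gives the same grasp; the last joint's range is limited). The gripper opens to 85 mm and grips with 20 to 120 N. Pads are 22 mm wide; open, the fingers measure 114 mm over their backs; the gripper's body (76 mm by 85 mm) begins 54 mm behind the grasp point. The pads swing forward as they close: fully open they stand 13 mm farther back than shut.
Start: joints at [1.183, 0.053, 1.613, -0, 1.476, -0.119], TCP at [0.166, 0.603, 0.194] pointing down, gripper open.
Joint ranges: [-3.01, 3.01], [-1.01, 2.22], [0.06, 2.58], [-1.02, 4.17], [0.09, 2.62], [-3.14, 3.14]. Speed limits (rad/s): [2.57, 2.57, 3.14, 3.14, 3.14, 3.14].

### API

Orientations are given as a rotation vector (axis times angle).
In Python, from station import ctrl, optics, job gives the robot as it stands.
- The arm moves only by the shell command python3 -m jog 'ROWS' [OPENING] [FORCE]. ROWS is JSON, a list of rows, each a list of 2 entries, a list of its own where there are three numbers: the shift along the tool's x, y, z in m, then the turn, a rotation vector about the tool's x, y, z in rad. A call has 1 to 5 rows; each row is the pose to reach, as a shift and turn from the pose commanded when the call began, along the tool's axes at that moment; what a row does not reach only later rows make up. A row lasts 1/10 s, in which the tool goes at most 50 mm and 8.59 degrees, less where a joint would pass 70% of its speed; a pose out of reach is approached as far as the arm can. A call with a gripper value outside its range is refused whole. OPENING is the opening, from 0 (shut) to 1 (fully open), set as the call begins (- or left out, the last holds). The fingers move at their own pace and stop on an object; FORCE is the grip in N (left out, the last holds). Time passes only in rows, so rows that repeat a pose let the fingers close. It gives the time, the measured TCP pose, the force, the opening and the grip force at its end, in the units of the state.
- ctrl.get_obs(): the state, without advancing time (a new reading comes with each control period).
- optics.get_image(name): name is "scene" or "top" or "wrist"; returns a dict with "image" (400x640x3 uint8, blue, green, red), "fx", "fy", "cx", "cy" (pixels), "rvec" (rotation vector, rad) and "tvec" (3), from world to camera coordinates, as OpenCV has them; the wrist camera has in their place "mount" (4x4, takes a point from camera to tool coordinates, whose origin is the TCP and whose axes are the flange's). Camera axes: x right, y down, z forward; pixel columns grow to the right and rows downward; lengths in m; the calibration is good to about 2 mm. The wrist camera is an equidistant fisheye: a pixel r from the principal point sees the ray r / f radians off the axis. A picture is of the moment at which its call begins: read the wrist's pose just before it. There is no depth.
- job.finish_job(): hands the job in; it is judged then, once.
The state is a dict: "t": time; "q": joint angles; "dq": joint speeds; "effort": joint torques, N m; "tool_pos": TCP position; "tool_rot": TCP orientation; "contact_force": force on the tool from outside, world axes, zero at the start; "wrist_torque": the same for the moment, N m; "opening": finger opening in m; "grip_force": force on a finger pad.
Only numpy, scipy, OpenCV 4.12 (cv2) and the standard library are available. Lean on these libraries where they do the work, as an engineer would, in place of code of your own. Each camera call takes 0.05 s, during which the arm holds its last target. There are 200 camera calls.

## Working session

There is one attempt and no reset: what is moved stays moved. The work goes in short steps, Python scripts to look and compute and a shell command to move; the robot and the scene stay as the last step left them, time stands still between calls to the robot, and variables do not carry over. Pictures are saved under pics/ and viewed, at most 10 in all, crops included, and the job is handed in when it is done.

```bash
mkdir -p pics; python3 - <<'E'
from station import ctrl, optics, job
import cv2,pickle
o=ctrl.get_obs();print(o['t'],o['tool_pos'],o['tool_rot'],o['opening'])
for n in('scene','top'):
    d=optics.get_image(n);cv2.imwrite(f'pics/{n}0.png',d['image']);pickle.dump(d,open(f'{n}.pkl','wb'))
    print(n,d['fx'],d['cx'],d['cy'],d['rvec'],d['tvec'])
E
```

```text
0.0 [0.16570617 0.60190609 0.19266317] [-0.42091853 -3.11274068  0.00312104] 0.08539055062011602
scene 508.64725354621913 329.4220594819051 206.48961701388953 [ 0.96041866  2.44811244 -1.06729513] [ 0.35336659 -0.26888779  1.39646813]
top 504.83733096116623 312.20981280747327 204.57966813285623 [ 2.16844008 -2.21370947  0.05972074] [0.05409509 0.53963401 0.99269997]
```

View pics/scene0.png

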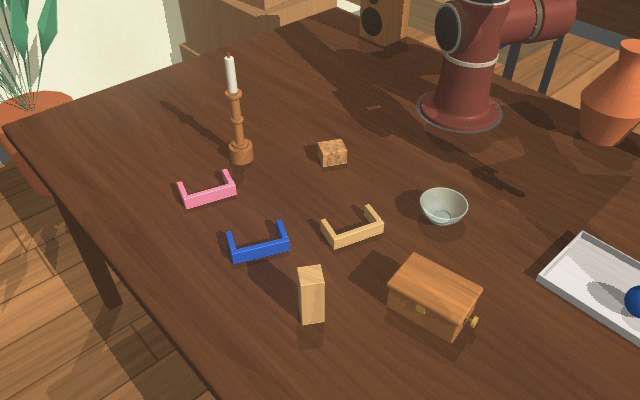

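View pics/top0.png

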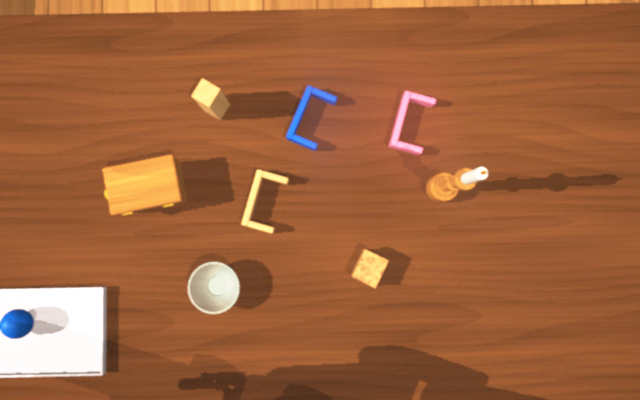

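Candidates for the keeper in the top view are bamboo (265,200), blue (315,118) and pink (410,123). I choose the pale bamboo one. The candlestick's foot is near (441,187), and no other object looks like it. Next is one close crop to check.

```bash
cat > h.py <<'E'
import numpy as np,cv2,pickle
def ray(d,uv,z):
    R=cv2.Rodrigues(np.array(d['rvec'],float))[0];t=np.array(d['tvec'],float).ravel()
    c=-R.T@t; v=R.T@np.array([(uv[0]-d['cx'])/d['fx'],(uv[1]-d['cy'])/d['fy'],1])
    return c+v*(z-c[2])/v[2]
def proj(d,P):
    K=np.array([[d['fx'],0,d['cx']],[0,d['fy'],d['cy']],[0,0,1]])
    return cv2.projectPoints(np.array(P,float).reshape(-1,3),np.array(d['rvec'],float),np.array(d['tvec'],float),K,None)[0].reshape(-1,2)
E
python3 - <<'E'
from h import *
d=pickle.load(open('top.pkl','rb'))
a=d['image'][155:245,230:300];b=d['image'][155:245,415:495]
cv2.imwrite('pics/crop0.png',cv2.resize(np.hstack([a,b]),None,fx=5,fy=5,interpolation=cv2.INTER_CUBIC))
for n,u,z in [('cs',(441,187),.04),('keep',(265,200),.03),('cork',(370,268),.04),('bowl',(214,288),.04),('mb',(142,185),.068),('bam',(210,92),.11),('blue',(315,118),.03),('pink',(410,123),.03)]: print(n,ray(d,u,z).round(3))
E
```

```text
cs [ 0.568 -0.209  0.04 ]
keep [0.551 0.136 0.03 ]
cork [ 0.414 -0.066  0.04 ]
bowl [0.382 0.236 0.04 ]
mb [0.582 0.365 0.068]
bam [0.746 0.226 0.11 ]
blue [0.712 0.034 0.03 ]
pink [ 0.698 -0.155  0.03 ]
```

View pics/crop0.png

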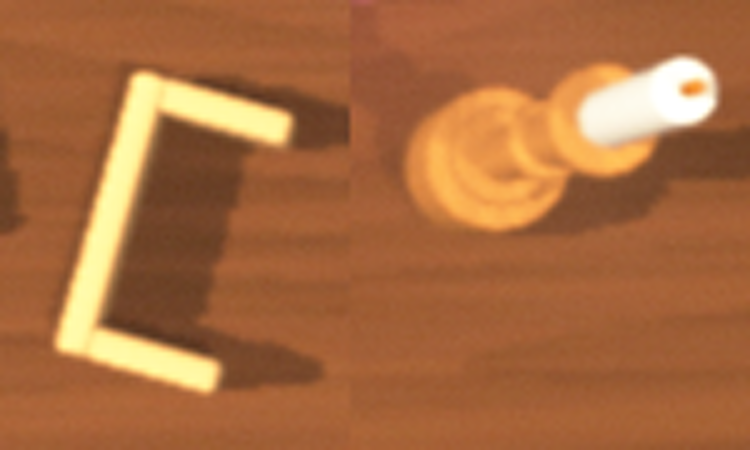

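The crop confirms the bamboo U, open to the right. Its back corners are at (257,169) and (241.4,224.4) and its side ends at (288.6,177.6) and (273,233). The foot's top disc is centred at about (444,186.6).

```bash
python3 - <<'E'
from h import *
from scipy.optimize import least_squares as ls
d=pickle.load(open('top.pkl','rb'));s=pickle.load(open('scene.pkl','rb'))
L=np.array([[-.057,.04],[.057,.04],[-.057,-.024],[.057,-.024]])
W=np.array([ray(d,u,.03)[:2] for u in [(257,169),(241.4,224.4),(288.6,177.6),(273,233)]])
best=None
for perm in [(1,0,3,2),(0,1,2,3)]:
    f=lambda p:((L[list(perm)]@np.array([[np.cos(p[2]),np.sin(p[2])],[-np.sin(p[2]),np.cos(p[2])]])+p[:2])-W).ravel()
    for a in (0,1.5,3,-1.5):
        r=ls(f,[.55,.13,a])
        if best is None or r.cost<best.cost:best=r
print('keeper',best.x,best.fun.round(4)); p=best.x
c=ray(d,(444.2,186.6),.04);print('cs',c)
ex=np.array([np.cos(p[2]),np.sin(p[2])]);ey=np.array([-ex[1],ex[0]])
print('cs in keeper',(c[:2]-p[:2])@ex,(c[:2]-p[:2])@ey)
# overlay check, in both
P=[np.r_[p[:2]+l[0]*ex+l[1]*ey,.03] for l in L]
th=np.linspace(0,6.28,40);
for n,q in(('top',d),('scene',s)):
    im=cv2.resize(q['image'],None,fx=4,fy=4,interpolation=cv2.INTER_CUBIC)
    for z in(0,.04):
        cv2.polylines(im,[((proj(q,[[c[0]+.028*np.cos(t),c[1]+.028*np.sin(t),z] for t in th])+.5)*4).astype(int)],1,(0,255,0),1)
    for u in proj(q,P):cv2.circle(im,tuple(int(4*(v+.5)) for v in u),4,(255,0,0),-1)
    if n=='scene': im=im[500:1050,700:1560]; im=cv2.resize(im,(780,500)); cv2.imwrite('pics/ov.png',im)
E
```

```text
keeper [0.54669055 0.1280277  5.99427807] [ 0.0002 -0.0004 -0.0002 -0.0002  0.0004  0.0004 -0.0003  0.0003]
cs [ 0.56901583 -0.21526321  0.04      ]
cs in keeper 0.11920529034891388 -0.3227029042243552
```

View pics/ov.png

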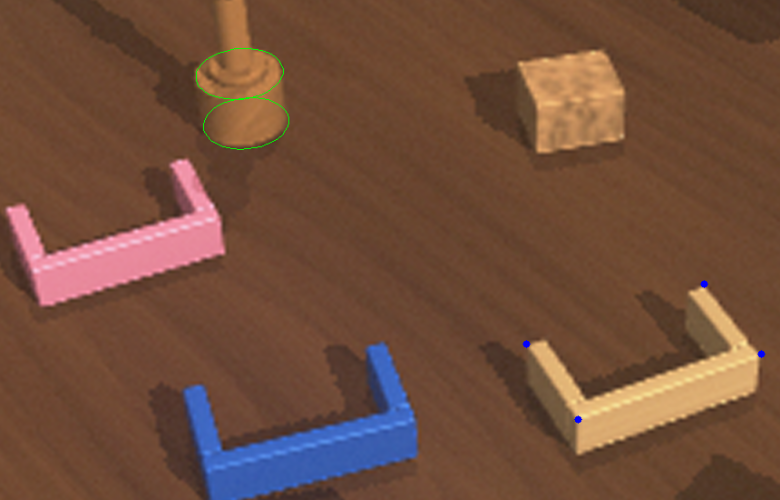

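The overlay agrees in both views, to a few mm. The body would foul the stem with a vertical tool. I'll cradle the foot between part-open fingertips, with the tool leaned back about 40°.

```bash
cat >> h.py <<'E'
from scipy.spatial.transform import Rotation as Ro
def Rtool(head,tilt,sx=1):
    h=np.radians(head);t=np.radians(tilt)
    f=np.array([np.cos(h),np.sin(h),0]);u=np.array([0,0,1.])
    z=np.sin(t)*f-np.cos(t)*u; x=sx*(np.cos(t)*f+np.sin(t)*u)
    return np.c_[x,np.cross(z,x),z]
def plan(pos,R=None):
    from station import ctrl
    o=ctrl.get_obs();A=Ro.from_rotvec(o['tool_rot'])
    sh=A.inv().apply(np.array(pos)-o['tool_pos'])
    tr=np.zeros(3) if R is None else (A.inv()*Ro.from_matrix(R)).as_rotvec()
    print('t',o['t'],'pos',o['tool_pos'].round(4),'F',np.round(o['contact_force'],2),'open',round(o['opening'],4),'shift',sh.round(4),'turn',tr.round(4),'deg',np.degrees(np.linalg.norm(tr)).round(1))
E
python3 - <<'E'
from h import *
from station import ctrl,optics
print(Ro.from_rotvec(ctrl.get_obs()['tool_rot']).as_matrix().round(3));d=optics.get_image('wrist');print(d['mount'].round(3),d['fx'],d['cx'],d['cy'])
plan([.30,.30,.25]);plan([.42,.0,.25]);plan([.50,-.36,.22]);
for s in(1,-1):plan([.5,-.36,.22],Rtool(100,40,s))
E
```

```text
[[-0.964  0.266 -0.001]
 [ 0.266  0.964 -0.002]
 [ 0.    -0.002 -1.   ]]
[[-0.    -0.953 -0.304  0.079]
 [ 1.     0.    -0.001 -0.   ]
 [ 0.001 -0.304  0.953 -0.181]
 [ 0.     0.     0.     1.   ]] 309.70691628693146 317.58080698413596 202.9251159188207
t 0.15 pos [0.1658 0.602  0.1929] F [ 0.08 -0.4   0.09] open 0.0854 shift [-0.2096 -0.2556 -0.0567] turn [0. 0. 0.] deg 0.0
t 0.15 pos [0.1658 0.602  0.1929] F [ 0.08 -0.4   0.09] open 0.0854 shift [-0.405  -0.513  -0.0563] turn [0. 0. 0.] deg 0.0
t 0.15 pos [0.1658 0.602  0.1929] F [ 0.08 -0.4   0.09] open 0.0854 shift [-0.5777 -0.8388 -0.0258] turn [0. 0. 0.] deg 0.0
t 0.15 pos [0.1658 0.602  0.1929] F [ 0.08 -0.4   0.09] open 0.0854 shift [-0.5777 -0.8388 -0.0258] turn [-0.3943  0.6222  1.0789] deg 74.8
t 0.15 pos [0.1658 0.602  0.1929] F [ 0.08 -0.4   0.09] open 0.0854 shift [-0.5777 -0.8388 -0.0258] turn [-0.6994 -0.4433 -1.919 ] deg 119.7
```

```bash
python3 -m jog '[[[-0.029,-0.0367,-0.004],[0,0,0]],[[-0.058,-0.0734,-0.008],[0,0,0]],[[-0.087,-0.110,-0.012],[0,0,0]],[[-0.116,-0.147,-0.016],[0,0,0]],[[-0.145,-0.1835,-0.020],[0,0,0]]]' 0.4
python3 -m jog '[[[-0.029,-0.0367,-0.004],[0,0,0]],[[-0.058,-0.0734,-0.008],[0,0,0]],[[-0.087,-0.110,-0.012],[0,0,0]],[[-0.116,-0.147,-0.016],[0,0,0]],[[-0.145,-0.1835,-0.020],[0,0,0]]]'
python3 -m jog '[[[-0.029,-0.0367,-0.004],[0,0,0]],[[-0.058,-0.0734,-0.008],[0,0,0]],[[-0.087,-0.110,-0.012],[0,0,0]],[[-0.116,-0.147,-0.016],[0,0,0]]]'
python3 -c "
from h import *
plan([.42,0,.25]);plan([.44,-.38,.22])"
```

```text
t: 0.65
tool_pos: [0.2572, 0.3853, 0.2136]
tool_rot: [-0.42, -3.113, 0.001]
contact_force: [0.0, -0.0, 1.1]
opening: 0.0342
grip_force: 0.0
t: 1.15
tool_pos: [0.3482, 0.1699, 0.2339]
tool_rot: [0.42, 3.113, 0.0]
contact_force: [0.5, 0.3, 0.8]
opening: 0.0342
grip_force: 0.0
t: 1.55
tool_pos: [0.4211, -0.0028, 0.25]
tool_rot: [0.422, 3.113, 0.0]
contact_force: [0.5, 0.9, 0.5]
opening: 0.0342
grip_force: 0.0
t 1.55 pos [ 0.4211 -0.0028  0.25  ] F [0.48 0.87 0.5 ] open 0.0342 shift [0.0018 0.0024 0.    ] turn [0. 0. 0.] deg 0.0
t 1.55 pos [ 0.4211 -0.0028  0.25  ] F [0.48 0.87 0.5 ] open 0.0342 shift [-0.1185 -0.3586  0.03  ] turn [0. 0. 0.] deg 0.0
```

```bash
python3 -m jog '[[[-0.015,-0.045,0.004],[0,0,0]],[[-0.030,-0.090,0.008],[0,0,0]],[[-0.045,-0.135,0.012],[0,0,0]],[[-0.060,-0.180,0.016],[0,0,0]],[[-0.075,-0.225,0.020],[0,0,0]]]'
python3 -m jog '[[[-0.015,-0.045,0.004],[0,0,0]],[[-0.030,-0.090,0.008],[0,0,0]],[[-0.045,-0.135,0.012],[0,0,0]]]'
python3 -c "
from h import *
plan([.46,-.38,.22],Rtool(100,0));plan([.46,-.38,.22],Rtool(100,40))"
```

```text
t: 2.05
tool_pos: [0.433, -0.2396, 0.2295]
tool_rot: [0.422, 3.113, 0.0]
contact_force: [0.8, -0.2, 0.2]
opening: 0.0339
grip_force: 0.0
t: 2.35
tool_pos: [0.4405, -0.3817, 0.2173]
tool_rot: [-0.422, -3.113, -0.001]
contact_force: [-0.5, 1.1, 0.3]
opening: 0.0343
grip_force: 0.0
t 2.35 pos [ 0.4405 -0.3817  0.2173] F [-0.53  1.15  0.26] open 0.0343 shift [-0.0183  0.0068 -0.0027] turn [ 2.000e-04 -5.000e-04  1.127e+00] deg 64.6
t 2.35 pos [ 0.4405 -0.3817  0.2173] F [-0.53  1.15  0.26] open 0.0343 shift [-0.0183  0.0068 -0.0027] turn [-0.3924  0.621   1.0789] deg 74.8
```

```bash
python3 -m jog '[[[0,0,0],[-0.0392,0.0621,0.1079]],[[0,0,0],[-0.0785,0.1242,0.2158]],[[0,0,0],[-0.1177,0.1863,0.3237]],[[0,0,0],[-0.157,0.2484,0.4316]],[[0,0,0],[-0.1962,0.3105,0.5394]]]'
python3 -m jog '[[[0,0,0],[-0.0392,0.0621,0.1079]],[[0,0,0],[-0.0785,0.1242,0.2158]],[[0,0,0],[-0.1177,0.1863,0.3237]],[[0,0,0],[-0.157,0.2484,0.4316]],[[0,0,0],[-0.1962,0.3105,0.5394]]]'
python3 - <<'E'
from h import *
from station import ctrl
c=np.array([.569,-.215]);f=np.array([np.cos(np.radians(100)),np.sin(np.radians(100))])
plan([*(c-.10*f),.12],Rtool(100,40));plan([*(c-.09*f),.02],Rtool(100,40));plan([*(c-.035*f),.02],Rtool(100,40))
print(ctrl.get_obs()['q'].round(2))
E
```

```text
t: 2.85
tool_pos: [0.4411, -0.3797, 0.2176]
tool_rot: [-1.131, -2.607, -0.338]
contact_force: [1.0, 0.0, -1.2]
opening: 0.0341
grip_force: 0.0
t: 3.35
tool_pos: [0.4411, -0.3798, 0.2174]
tool_rot: [-1.637, -1.942, -0.596]
contact_force: [-0.2, -0.2, -0.7]
opening: 0.0343
grip_force: 0.0
t 3.35 pos [ 0.4411 -0.3798  0.2174] F [-0.16 -0.18 -0.67] open 0.0343 shift [-0.0315  0.1546  0.1004] turn [ 0.0007 -0.0025 -0.0039] deg 0.3
t 3.35 pos [ 0.4411 -0.3798  0.2174] F [-0.16 -0.18 -0.67] open 0.0343 shift [-0.0884  0.1548  0.1833] turn [ 0.0007 -0.0025 -0.0039] deg 0.3
t 3.35 pos [ 0.4411 -0.3798  0.2174] F [-0.16 -0.18 -0.67] open 0.0343 shift [-0.0463  0.1546  0.2187] turn [ 0.0007 -0.0025 -0.0039] deg 0.3
[-0.98  0.37  1.33  0.3   2.08 -1.09]
```

```bash
python3 -m jog '[[[-0.006,0.031,0.020],[0,0,0]],[[-0.012,0.062,0.040],[0,0,0]],[[-0.019,0.093,0.060],[0,0,0]],[[-0.025,0.124,0.080],[0,0,0]],[[-0.0315,0.1546,0.1004],[0,0,0]]]'
python3 -m jog '[[[-0.019,0,0.028],[0,0,0]],[[-0.038,0,0.056],[0,0,0]],[[-0.057,0,0.083],[0,0,0]],[[-0.057,0,0.083],[0,0,0]]]'
python3 - <<'E'
from h import *
from station import ctrl,optics
c=np.array([.569,-.215]);f=np.array([np.cos(np.radians(100)),np.sin(np.radians(100))])
plan([*(c-.035*f),.02],Rtool(100,40))
w=optics.get_image('wrist')['image'];s=optics.get_image('scene')['image']
s=cv2.resize(s[100:260,170:410],(600,400));cv2.imwrite('pics/w1.png',np.vstack([cv2.resize(w[:,100:540],(220,200)) if 0 else cv2.resize(w,(600,375))[:200],s]))
E
```

```text
t: 3.85
tool_pos: [0.5871, -0.3124, 0.1194]
tool_rot: [-1.634, -1.948, -0.594]
contact_force: [0.0, -0.1, 0.3]
opening: 0.0343
grip_force: 0.0
t: 4.25
tool_pos: [0.5812, -0.3002, 0.0144]
tool_rot: [-1.629, -1.938, -0.593]
contact_force: [-0.6, 0.6, -0.6]
opening: 0.0342
grip_force: 0.0
t 4.25 pos [ 0.5812 -0.3002  0.0144] F [-0.57  0.62 -0.63] open 0.0342 shift [0.0425 0.0028 0.0288] turn [-0.0064 -0.0083 -0.0039] deg 0.6
```

View pics/w1.png

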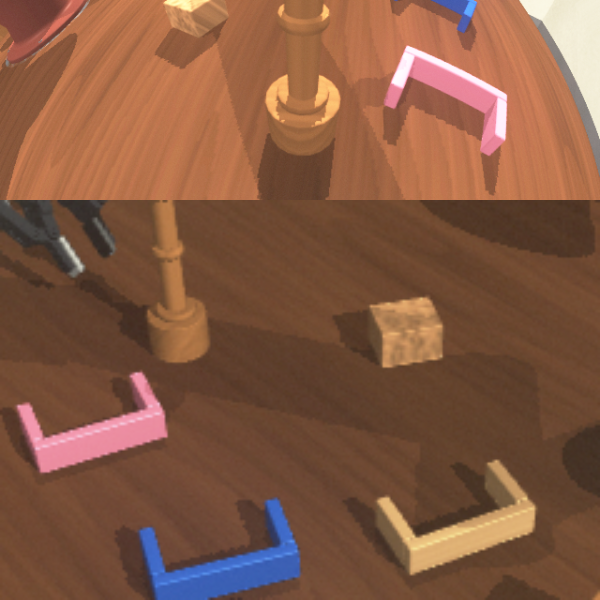

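The wrist view shows the foot at about (302,110), centred ahead of the fingers with the base clear. I'll move up and begin pushing.

```bash
python3 -m jog '[[[0.0067,0.001,0.0044],[0,0,0]],[[0.0135,0.002,0.009],[0,0,0]],[[0.0205,0.0028,0.0138],[0,0,0]],[[0.0272,0.0028,0.0182],[0,0,0]],[[0.0338,0.0028,0.0219],[0,0,0]]]'
python3 -m jog '[[[0.0031,0,0.0026],[0,0,0]],[[0.0061,0,0.0051],[0,0,0]],[[0.0092,0,0.0077],[0,0,0]],[[0.0123,0,0.0103],[0,0,0]],[[0.0153,0,0.0129],[0,0,0]]]'
python3 -m jog '[[[0.0031,0,0.0026],[0,0,0]],[[0.0061,0,0.0051],[0,0,0]],[[0.0092,0,0.0077],[0,0,0]],[[0.0123,0,0.0103],[0,0,0]],[[0.0153,0,0.0129],[0,0,0]]]'
python3 - <<'E'
from h import *
from station import ctrl,optics
plan([.5,0,.02],Rtool(100,40))
w=optics.get_image('wrist')['image'];s=optics.get_image('scene')['image']
s=cv2.resize(s[100:260,170:410],(600,400));cv2.imwrite('pics/w2.png',np.vstack([cv2.resize(w,(600,375))[:200],s]))
E
```

```text
t: 4.85
tool_pos: [0.5803, -0.2629, 0.026]
tool_rot: [-1.634, -1.949, -0.594]
contact_force: [-0.4, -0.9, 1.4]
opening: 0.0343
grip_force: 0.0
t: 5.35
tool_pos: [0.5767, -0.2438, 0.0253]
tool_rot: [-1.634, -1.948, -0.594]
contact_force: [0.2, 0.2, -0.4]
opening: 0.0341
grip_force: 0.0
t: 5.85
tool_pos: [0.5733, -0.224, 0.0254]
tool_rot: [-1.634, -1.949, -0.594]
contact_force: [-0.7, -0.1, -0.2]
opening: 0.0342
grip_force: 0.0
t 5.85 pos [ 0.5733 -0.224   0.0254] F [-0.66 -0.07 -0.16] open 0.0342 shift [ 0.1754 -0.0332  0.154 ] turn [-0.0003  0.0006  0.0005] deg 0.0
```

View pics/w2.png

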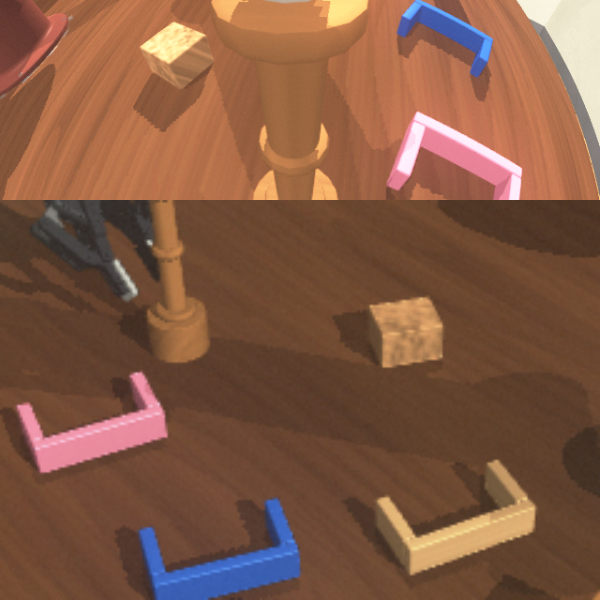

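The foot has not moved, still at (178,330) in the crop, although the TCP should be in contact. I'll check the projections before going on.

```bash
python3 - <<'E'
from h import *
from station import ctrl,optics
o=ctrl.get_obs();R=Ro.from_rotvec(o['tool_rot']).as_matrix();p=o['tool_pos']
pts=[p,p+R@[0,0.017,-.005],p+R@[0,-.017,-.005],[.569,-.215,.04],[.569,-.215,.0]]
out=[]
for n,b in(('scene',(190,60,130,120)),('top',(400,130,130,120))):
    d=optics.get_image(n);pickle.dump(d,open(n+'2.pkl','wb'));x,y,w,h=b
    c=cv2.resize(d['image'][y:y+h,x:x+w],(390,360),interpolation=cv2.INTER_CUBIC)
    for u,col in zip(proj(d,pts),[(0,0,255),(0,255,255),(255,255,0),(0,255,0),(255,0,0)]):
        cv2.circle(c,tuple(int(v) for v in (u-[x,y]+.5)*3),3,col,-1)
    out.append(c)
cv2.imwrite('pics/c3.png',np.hstack(out))
E
```

```text
(no output)
```

View pics/c3.png

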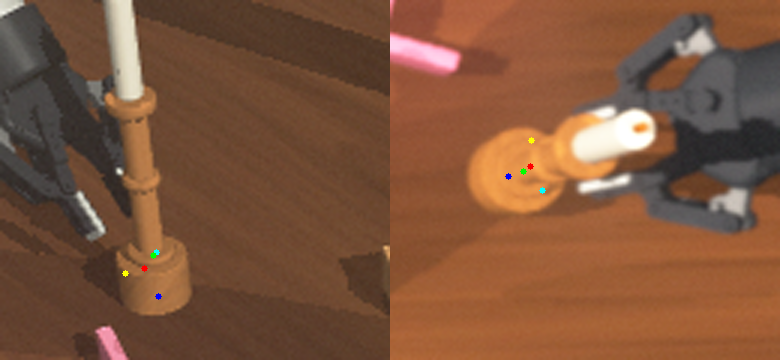

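```bash
python3 - <<'E'
from h import *
from station import ctrl
s=pickle.load(open('scene2.pkl','rb'));d=pickle.load(open('top2.pkl','rb'))
o=ctrl.get_obs();R=Ro.from_rotvec(o['tool_rot']).as_matrix();p=o['tool_pos']
def P(d): 
    K=np.array([[d['fx'],0,d['cx']],[0,d['fy'],d['cy']],[0,0,1]]);return K@np.c_[cv2.Rodrigues(np.array(d['rvec'],float))[0],np.array(d['tvec'],float).reshape(3)]
for a,b in [((222.7,138.3),(464.5,167.5)),((222.7,138.3),(460,168.5)),((178/2.5+170,330/2.5-40+100),(441,187))]:
    X=cv2.triangulatePoints(P(s),P(d),np.array(a,float).reshape(2,1),np.array(b,float).reshape(2,1));X=(X[:3]/X[3]).ravel();print(X.round(4),'tool',(R.T@(X-p)).round(4),'reproj',proj(s,X).round(1),proj(d,X).round(1))
E
```

```text
[ 0.5998 -0.2479  0.057 ] tool [-0.0011  0.022  -0.0422] reproj [[220.7 137.9]] [[462.9 169.5]]
[ 0.6003 -0.2405  0.0602] tool [ 0.0065  0.0237 -0.04  ] reproj [[222.1 138.2]] [[459.6 169.1]]
[ 0.5765 -0.2446 -0.1201] tool [-0.1092 -0.0004  0.0983] reproj [[238.3 191.5]] [[438.8 189.6]]
```

```bash
python3 - <<'E'
from h import *
from station import ctrl,optics
s=pickle.load(open('scene2.pkl','rb'));print('base',proj(s,[0,0,0]))
o=ctrl.get_obs();print(o['tool_pos'],o['q'].round(4),o['t'])
d=optics.get_image('wrist');M=np.linalg.inv(d['mount'])
def fp(X):
    c=M[:3,:3]@X+M[:3,3];th=np.arctan2(np.hypot(c[0],c[1]),c[2]);n=np.hypot(c[0],c[1])
    return np.array([d['cx']+d['fx']*th*c[0]/n,d['cy']+d['fy']*th*c[1]/n])
im=cv2.resize(d['image'],(1280,800),interpolation=cv2.INTER_CUBIC)
for y in(-.017,0,.017):
    for z,col in((0,(0,0,255)),(-.02,(0,255,255)),(-.04,(255,255,0))):
        u=fp(np.array([0,y,z]));cv2.circle(im,tuple(int(2*v) for v in u),4,col,-1)
        if y==0:print(z,u.round(1))
cv2.imwrite('pics/w4.png',im[300:800,300:1000])
E
```

```text
base [[458.13172476 108.55037141]]
[ 0.57333687 -0.22427663  0.02533889] [-0.7092  0.5422  1.4466  0.4238  1.7142 -0.9458] 6.05
0 [319.3 234.1]
-0.02 [319.5 247.9]
-0.04 [319.7 264.8]
```

View pics/w4.png

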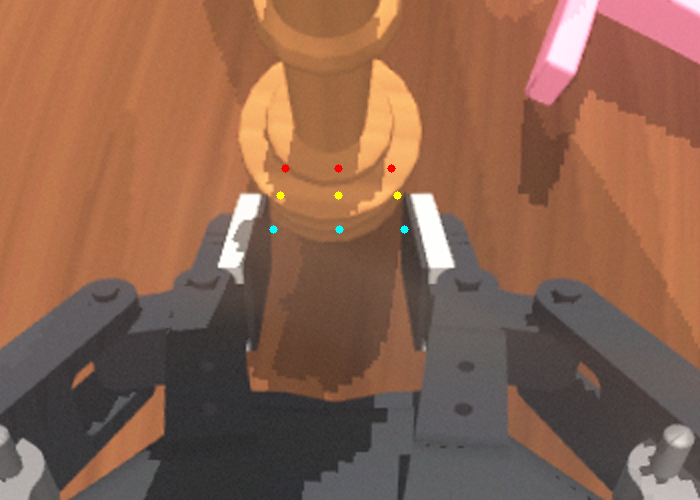

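All three views show the pad tips about 40 mm behind the reported TCP along tool z. They sit about 55 mm up and short of the foot. I'll back off, narrow the gap to 20 mm and lower gently while watching the force.

```bash
python3 -m jog '[[[-0.0077,0,-0.0064],[0,0,0]],[[-0.0153,0,-0.0129],[0,0,0]],[[-0.023,0,-0.0193],[0,0,0]],[[-0.0306,0,-0.0257],[0,0,0]]]' 0.235
python3 -m jog '[[[-0.0032,0,0.0038],[0,0,0]],[[-0.0064,0,0.0077],[0,0,0]],[[-0.0096,0,0.0115],[0,0,0]],[[-0.0129,0,0.0153],[0,0,0]],[[-0.0129,0,0.0153],[0,0,0]]]'
python3 -m jog '[[[-0.0019,0,0.0023],[0,0,0]],[[-0.0039,0,0.0046],[0,0,0]],[[-0.0058,0,0.0069],[0,0,0]],[[-0.0058,0,0.0069],[0,0,0]]]'
python3 - <<'E'
from h import *
plan([.569,-.215,-.01],Rtool(100,40))
E
```

```text
t: 6.5
tool_pos: [0.5805, -0.2651, 0.0254]
tool_rot: [-1.635, -1.949, -0.595]
contact_force: [-0.0, 0.1, -0.1]
opening: 0.0204
grip_force: 0.0
t: 7.0
tool_pos: [0.5796, -0.2628, 0.0041]
tool_rot: [-1.633, -1.947, -0.594]
contact_force: [-0.2, -0.3, 0.1]
opening: 0.0196
grip_force: 0.0
t: 7.4
tool_pos: [0.5801, -0.2635, -0.0042]
tool_rot: [-1.634, -1.948, -0.594]
contact_force: [-0.6, -0.1, -0.5]
opening: 0.0198
grip_force: 0.0
t 7.4 pos [ 0.5801 -0.2635 -0.0042] F [-0.6  -0.05 -0.51] open 0.0198 shift [ 0.0343 -0.0024  0.0364] turn [-0.0008 -0.0001  0.0002] deg 0.0
```

```bash
cat >> h.py <<'E'
def cs(im,d):
    hsv=cv2.cvtColor(im,cv2.COLOR_BGR2HSV);m=((hsv[...,1]<60)&(hsv[...,2]>150)).astype(np.uint8)
    m[:, :175]=0;m[:,430:]=0;m[230:]=0
    n,l,st,ce=cv2.connectedComponentsWithStats(m)
    P=[]
    for i in range(1,n):
        x,y,w,h,a=st[i]
        if a>60 and h>1.8*w: P.append((a,x,y,w,h,ce[i]))
    if not P: return None
    a,x,y,w,h,c=max(P,key=lambda p:p[0]);return ray(d,c,.226),(x,y,w,h,a)
def look():
    from station import optics
    d=optics.get_image('scene');s0=pickle.load(open('scene.pkl','rb'))
    b=cs(s0['image'],s0);a=cs(d['image'],d);est=np.array([.569,-.2145])+(a[0]-b[0])[:2]
    k=est-[.5467,.128];ex=np.array([.9586,-.2849]);ey=np.array([.2849,.9586])
    print('stick',est.round(4),'in keeper',(k@ex).round(4),(k@ey).round(4),a[1],b[1]);return est
E
python3 -m jog '[[[-0.0013,0,0.0015],[0,0,0]],[[-0.0026,0,0.0031],[0,0,0]],[[-0.0039,0,0.0046],[0,0,0]],[[-0.0039,0,0.0046],[0,0,0]]]'
python3 -m jog '[[[0.0031,0,0.0026],[0,0,0]],[[0.0061,0,0.0051],[0,0,0]],[[0.0092,0,0.0077],[0,0,0]],[[0.0123,0,0.0103],[0,0,0]],[[0.0153,0,0.0129],[0,0,0]]]'
python3 -c "
from h import *
look()"
python3 -m jog '[[[0.0031,0,0.0026],[0,0,0]],[[0.0061,0,0.0051],[0,0,0]],[[0.0092,0,0.0077],[0,0,0]],[[0.0123,0,0.0103],[0,0,0]],[[0.0153,0,0.0129],[0,0,0]]]'
python3 -c "
from h import *
look()"
```

```text
t: 7.8
tool_pos: [0.5801, -0.2636, -0.0101]
tool_rot: [-1.634, -1.948, -0.594]
contact_force: [-0.1, 0.8, 0.7]
opening: 0.0201
grip_force: 0.0
t: 8.3
tool_pos: [0.5768, -0.2436, -0.0097]
tool_rot: [-1.634, -1.949, -0.594]
contact_force: [0.8, -0.7, 0.0]
opening: 0.0203
grip_force: 0.0
stick [0.5927 0.0368] in keeper 0.0701 -0.0744 (np.int32(224), np.int32(56), np.int32(14), np.int32(38), np.int32(295)) (np.int32(175), np.int32(0), np.int32(11), np.int32(64), np.int32(411))
t: 8.85
tool_pos: [0.5733, -0.2242, -0.0099]
tool_rot: [-1.634, -1.949, -0.594]
contact_force: [-0.1, -2.6, 0.1]
opening: 0.0199
grip_force: 1.4
stick [0.5931 0.0381] in keeper 0.0701 -0.073 (np.int32(225), np.int32(56), np.int32(13), np.int32(38), np.int32(295)) (np.int32(175), np.int32(0), np.int32(11), np.int32(64), np.int32(411))
```

Contact came as predicted, with -2.6 N and the stick moved about 1 mm. I'll fix the tracker's baseline and keep pushing.

```bash
sed -i 's/m\[:, :175\]=0/m[:, :200]=0;m[:35]=0/' h.py
for i in 1; do
python3 -m jog '[[[0.0031,0,0.0026],[0,0,0]],[[0.0069,0,0.0058],[0,0,0]],[[0.0107,0,0.009],[0,0,0]],[[0.0145,0,0.0122],[0,0,0]],[[0.0184,0,0.0154],[0,0,0]]]'
python3 -m jog '[[[0.0038,0,0.0032],[0,0,0]],[[0.0077,0,0.0064],[0,0,0]],[[0.0115,0,0.0096],[0,0,0]],[[0.0153,0,0.0129],[0,0,0]],[[0.0192,0,0.0161],[0,0,0]]]'
done
python3 -c "
from h import *
look();plan([.52,.04,-.01])"
```

```text
t: 9.4
tool_pos: [0.5692, -0.2004, -0.0098]
tool_rot: [-1.634, -1.949, -0.594]
contact_force: [1.2, -1.9, -0.6]
opening: 0.02
grip_force: 1.1
t: 9.9
tool_pos: [0.5648, -0.1757, -0.0098]
tool_rot: [-1.634, -1.949, -0.594]
contact_force: [-0.7, -1.4, 0.1]
opening: 0.0201
grip_force: 1.2
stick [ 0.5624 -0.1656] in keeper 0.0987 -0.277 (np.int32(241), np.int32(63), np.int32(13), np.int32(38), np.int32(303)) (np.int32(224), np.int32(56), np.int32(14), np.int32(37), np.int32(291))
t 9.95 pos [ 0.5645 -0.1749 -0.0097] F [ 0.62 -0.83  0.33] open 0.0199 shift [ 0.1678 -0.0063  0.1413] turn [0. 0. 0.] deg 0.0
```

```bash

python3 -m jog '[[[0.0038,0,0.0032],[0,0,0]],[[0.008,-0.0003,0.0067],[0,0,0]],[[0.0126,-0.0005,0.0106],[0,0,0]],[[0.0172,-0.0007,0.0144],[0,0,0]],[[0.0218,-0.0009,0.0183],[0,0,0]]]'
python3 -m jog '[[[0.0046,-0.0002,0.0039],[0,0,0]],[[0.0092,-0.0004,0.0077],[0,0,0]],[[0.0138,-0.0006,0.0116],[0,0,0]],[[0.0184,-0.0008,0.0154],[0,0,0]],[[0.023,-0.001,0.0193],[0,0,0]]]' | grep -E 'pos|force'
python3 -m jog '[[[0.0046,-0.0002,0.0039],[0,0,0]],[[0.0092,-0.0004,0.0077],[0,0,0]],[[0.0138,-0.0006,0.0116],[0,0,0]],[[0.0184,-0.0008,0.0154],[0,0,0]],[[0.023,-0.001,0.0193],[0,0,0]]]' | grep -E 'pos|force'
python3 -c "
from h import *
look()"
python3 -m jog '[[[0.0046,-0.0002,0.0039],[0,0,0]],[[0.0092,-0.0004,0.0077],[0,0,0]],[[0.0138,-0.0006,0.0116],[0,0,0]],[[0.0184,-0.0008,0.0154],[0,0,0]],[[0.023,-0.001,0.0193],[0,0,0]]]' | grep -E 'pos|force'
python3 -c "
from h import *
look();plan([.52,.04,-.01])"
```

```text
t: 10.45
tool_pos: [0.5588, -0.1477, -0.0098]
tool_rot: [-1.634, -1.949, -0.594]
contact_force: [0.1, -2.2, -0.5]
opening: 0.0202
grip_force: 1.3
tool_pos: [0.5526, -0.1183, -0.0098]
contact_force: [0.6, -2.3, 0.5]
grip_force: 1.3
tool_pos: [0.5464, -0.089, -0.0098]
contact_force: [0.1, -2.4, 0.5]
grip_force: 1.3
stick [ 0.5445 -0.0791] in keeper 0.0569 -0.1992 (np.int32(275), np.int32(76), np.int32(12), np.int32(39), np.int32(304)) (np.int32(224), np.int32(56), np.int32(14), np.int32(37), np.int32(291))
tool_pos: [0.5402, -0.0595, -0.0098]
contact_force: [0.6, -2.7, 0.7]
grip_force: 1.4
stick [ 0.5385 -0.0498] in keeper 0.0428 -0.1728 (np.int32(287), np.int32(80), np.int32(11), np.int32(40), np.int32(311)) (np.int32(224), np.int32(56), np.int32(14), np.int32(37), np.int32(291))
t 12.05 pos [ 0.5398 -0.0586 -0.0098] F [ 0.71 -1.11  0.25] open 0.0203 shift [ 0.0768 -0.0023  0.0648] turn [0. 0. 0.] deg 0.0
```

```bash

python3 -m jog '[[[0.0046,-0.0002,0.0039],[0,0,0]],[[0.0092,-0.0004,0.0077],[0,0,0]],[[0.0138,-0.0006,0.0116],[0,0,0]],[[0.0184,-0.0008,0.0154],[0,0,0]],[[0.023,-0.001,0.0193],[0,0,0]]]' | grep -E 'pos|force'
python3 -m jog '[[[0.0046,-0.0002,0.0039],[0,0,0]],[[0.0092,-0.0004,0.0077],[0,0,0]],[[0.0138,-0.0006,0.0116],[0,0,0]],[[0.0184,-0.0008,0.0154],[0,0,0]],[[0.023,-0.001,0.0193],[0,0,0]]]' | grep -E 'pos|force'
python3 -m jog '[[[0.0046,-0.0002,0.0039],[0,0,0]],[[0.0092,-0.0004,0.0077],[0,0,0]],[[0.0134,-0.0006,0.0112],[0,0,0]],[[0.0172,-0.0008,0.0144],[0,0,0]],[[0.0195,-0.001,0.0164],[0,0,0]]]' | grep -E 'pos|force'
python3 -m jog '[[[-0.0077,0,-0.0064],[0,0,0]],[[-0.0184,0,-0.0154],[0,0,0]],[[-0.0306,0,-0.0257],[0,0,0]],[[-0.0383,0,-0.0321],[0,0,0]],[[-0.0383,0,-0.0321],[0,0,0]]]' | grep -E 'pos|force'
python3 -c "
from h import *
e=look();d=pickle.load(open('top.pkl','rb'))
from station import optics
t=optics.get_image('top');pickle.dump(t,open('top3.pkl','wb'))
f=np.array([.2849,.9586]);R=Rtool(np.degrees(np.arctan2(f[1],f[0])),40)
plan([*(e-.045*f),-.01],R)
im=t['image'][140:260,190:350];im=cv2.resize(im,None,fx=5,fy=5,interpolation=cv2.INTER_CUBIC);cv2.imwrite('pics/t5.png',im)"
```

```text
tool_pos: [0.534, -0.0301, -0.0099]
contact_force: [0.0, -2.8, 0.9]
grip_force: 1.4
tool_pos: [0.5278, -0.0008, -0.0099]
contact_force: [0.3, -3.5, 0.5]
grip_force: 1.4
tool_pos: [0.5223, 0.0241, -0.0099]
contact_force: [0.1, -2.7, 1.2]
grip_force: 1.5
tool_pos: [0.5321, -0.0276, -0.0098]
contact_force: [-0.6, -0.5, -0.1]
grip_force: 0.0
stick [0.521  0.0342] in keeper 0.0021 -0.0973 (np.int32(324), np.int32(94), np.int32(10), np.int32(40), np.int32(318)) (np.int32(224), np.int32(56), np.int32(14), np.int32(37), np.int32(291))
t 14.15 pos [ 0.5312 -0.026  -0.01  ] F [-0.52  0.69  0.77] open 0.0204 shift [ 0.016  -0.0197  0.0133] turn [-2.978e-01  1.000e-04  3.547e-01] deg 26.5
```

View pics/t5.png

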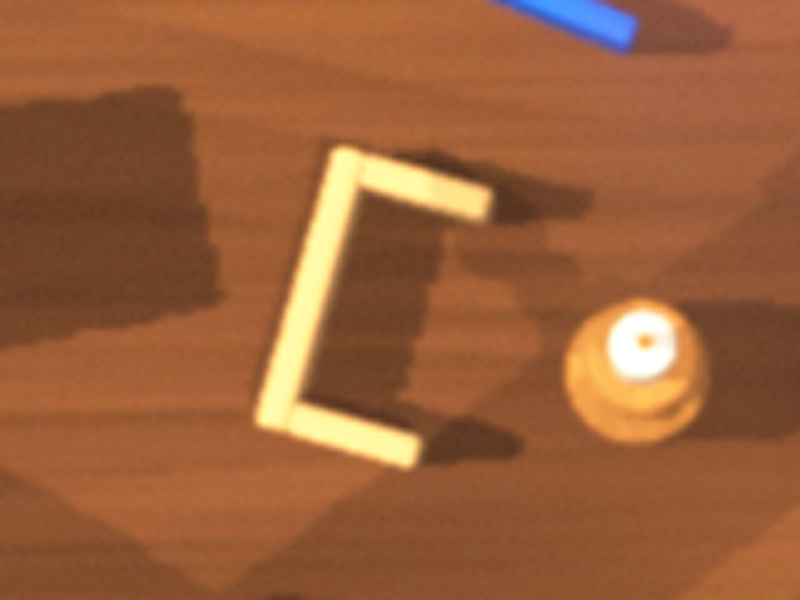

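The top view shows the foot at about (637,370) in the crop, upright in front of the keeper's mouth. The side fences end at (490,205) and (415,455). Now I'll turn the cradle to the keeper's axis.

```bash

python3 -m jog '[[[0.004,-0.005,0.0033],[-0.0745,0,0.0887]],[[0.008,-0.010,0.0066],[-0.149,0,0.1774]],[[0.012,-0.015,0.01],[-0.2234,0,0.266]],[[0.016,-0.0197,0.0133],[-0.2978,0,0.3547]],[[0.016,-0.0197,0.0133],[-0.2978,0,0.3547]]]' | grep -E 'pos|force'
python3 -c "
from h import *
e=look();d=pickle.load(open('top3.pkl','rb'));c=ray(d,(317.4,214),.04)[:2];k=c-[.5467,.128];print('top est',c,k@[.9586,-.2849],k@[.2849,.9586])
f=np.array([.2849,.9586]);R=Rtool(np.degrees(np.arctan2(f[1],f[0])),40)
plan([*(e-.012*f),-.01],R); plan([.5467-.01*f[0],.128-.01*f[1],-.01],R)"
```

```text
tool_pos: [0.5046, -0.0062, -0.0111]
contact_force: [0.1, 0.9, 1.3]
grip_force: 0.0
stick [0.521  0.0342] in keeper 0.0021 -0.0973 (np.int32(324), np.int32(94), np.int32(10), np.int32(40), np.int32(320)) (np.int32(224), np.int32(56), np.int32(14), np.int32(37), np.int32(291))
top est [0.52066456 0.03316449] 0.002061062392068104 -0.09832682233931397
t 14.7 pos [ 0.5066 -0.0074 -0.0103] F [-0.66 -0.42 -0.8 ] open 0.0201 shift [0.0246 0.0021 0.0203] turn [-0.0025 -0.0001  0.0018] deg 0.2
t 14.7 pos [ 0.5066 -0.0074 -0.0103] F [-0.66 -0.42 -0.8 ] open 0.0201 shift [0.1007 0.0003 0.0841] turn [-0.0025 -0.0001  0.0018] deg 0.2
```

```bash

python3 -m jog '[[[0.0038,0.0005,0.0032],[0,0,0]],[[0.0077,0.001,0.0064],[0,0,0]],[[0.0115,0.0015,0.0096],[0,0,0]],[[0.0153,0.002,0.0129],[0,0,0]],[[0.0192,0.002,0.0161],[0,0,0]]]' | grep -E 'pos|force'
python3 -m jog '[[[0.0031,0,0.0026],[0,0,0]],[[0.0061,0,0.0051],[0,0,0]],[[0.0092,0,0.0077],[0,0,0]],[[0.0123,0,0.0103],[0,0,0]],[[0.0153,0,0.0129],[0,0,0]]]' | grep -E 'pos|force'
python3 -m jog '[[[0.0038,0,0.0032],[0,0,0]],[[0.0077,0,0.0064],[0,0,0]],[[0.0115,0,0.0096],[0,0,0]],[[0.0153,0,0.0129],[0,0,0]],[[0.0192,0,0.0161],[0,0,0]]]' | grep -E 'pos|force'
python3 -c "
from h import *
look()"
python3 -m jog '[[[0.0038,0,0.0032],[0,0,0]],[[0.0077,0,0.0064],[0,0,0]],[[0.0115,0,0.0096],[0,0,0]],[[0.0153,0,0.0129],[0,0,0]],[[0.0192,0,0.0161],[0,0,0]]]' | grep -E 'pos|force'
python3 -c "
from h import *
look();plan([.5467-.01*.2849,.128-.01*.9586,-.01])"
```

```text
tool_pos: [0.5176, 0.0154, -0.0099]
contact_force: [1.1, -0.8, -0.0]
grip_force: 0.0
tool_pos: [0.523, 0.0341, -0.0099]
contact_force: [-1.2, -2.7, 1.2]
grip_force: 1.2
tool_pos: [0.5301, 0.0586, -0.0099]
contact_force: [-0.6, -2.3, -0.9]
grip_force: 1.1
stick [0.5325 0.068 ] in keeper 0.0035 -0.0615 (np.int32(332), np.int32(103), np.int32(10), np.int32(41), np.int32(329)) (np.int32(224), np.int32(56), np.int32(14), np.int32(37), np.int32(291))
tool_pos: [0.5372, 0.0826, -0.0099]
contact_force: [-0.8, -1.7, 0.1]
grip_force: 1.2
stick [0.5389 0.0913] in keeper 0.003 -0.0374 (np.int32(338), np.int32(110), np.int32(11), np.int32(41), np.int32(336)) (np.int32(224), np.int32(56), np.int32(14), np.int32(37), np.int32(291))
t 16.8 pos [ 0.5372  0.0832 -0.0098] F [ 0.1  -0.99 -0.34] open 0.02 shift [ 0.0271 -0.0036  0.0231] turn [0. 0. 0.] deg 0.0
```

```bash

python3 -m jog '[[[0.0038,-0.0003,0.0032],[0,0,0]],[[0.0077,-0.0006,0.0064],[0,0,0]],[[0.0115,-0.001,0.0096],[0,0,0]],[[0.0153,-0.0015,0.0129],[0,0,0]],[[0.0192,-0.002,0.0161],[0,0,0]]]' | grep -E 'pos|force'
python3 -m jog '[[[0.0015,0,0.0013],[0,0,0]],[[0.0031,0,0.0026],[0,0,0]],[[0.0046,0,0.0039],[0,0,0]],[[0.0054,0,0.0045],[0,0,0]]]' | grep -E 'pos|force'
python3 -c "
from h import *
look()"
python3 -m jog '[[[0.0008,0,0.0006],[0,0,0]],[[0.0015,0,0.0013],[0,0,0]]]' | grep -E 'pos|force'
python3 -c "
from h import *
look()"
```

```text
tool_pos: [0.5424, 0.1072, -0.0099]
contact_force: [-0.8, -1.4, 0.9]
grip_force: 1.1
tool_pos: [0.5442, 0.1137, -0.01]
contact_force: [-0.6, -2.0, 0.4]
grip_force: 1.2
stick [0.5465 0.1224] in keeper 0.0014 -0.0054 (np.int32(348), np.int32(119), np.int32(10), np.int32(41), np.int32(334)) (np.int32(224), np.int32(56), np.int32(14), np.int32(37), np.int32(291))
tool_pos: [0.5449, 0.1154, -0.01]
contact_force: [-0.0, -2.5, -0.3]
grip_force: 1.3
stick [0.5462 0.1234] in keeper 0.0008 -0.0045 (np.int32(348), np.int32(119), np.int32(11), np.int32(42), np.int32(346)) (np.int32(224), np.int32(56), np.int32(14), np.int32(37), np.int32(291))
```

```bash
for i in 1; do
python3 -m jog '[[[0.0008,0,0.0006],[0,0,0]]]' | grep -E 'contact'
python3 -m jog '[[[0.0008,0,0.0006],[0,0,0]]]' | grep -E 'contact'
done; python3 -m jog '[[[0.0004,0,0.0003],[0,0,0]]]' | grep -E 'contact|pos'
```

```text
contact_force: [-1.1, -2.1, -0.0]
contact_force: [-0.5, -2.5, -0.0]
tool_pos: [0.5455, 0.1179, -0.0099]
contact_force: [-0.5, -2.7, 0.1]
```

Estimated at about -1 mm, well inside the window. Now I'll draw clear and take a check picture.

```bash

python3 -m jog '[[[-0.0031,0,-0.0026],[0,0,0]],[[-0.0107,0,-0.009],[0,0,0]],[[-0.023,0,-0.0193],[0,0,0]],[[-0.0383,0,-0.0321],[0,0,0]],[[-0.0536,0,-0.045],[0,0,0]]]' | grep -E 'contact|pos'
python3 -m jog '[[[-0.0153,0,-0.0129],[0,0,0]],[[-0.0306,0,-0.0257],[0,0,0]],[[-0.0306,0,-0.0257],[0,0,0]],[[-0.0306,0,-0.0257],[0,0,0]]]' | grep -E 'contact|pos|t:'
python3 -c "
from h import *
look()
from station import optics
t=optics.get_image('top')['image'][60:320,90:420];cv2.imwrite('pics/t6.png',cv2.resize(t,(760,598),interpolation=cv2.INTER_CUBIC))"
```

```text
tool_pos: [0.5253, 0.0498, -0.0096]
contact_force: [0.6, -0.2, 0.5]
t: 19.2
tool_pos: [0.5144, 0.012, -0.0096]
tool_rot: [-2.101, -1.567, -0.765]
contact_force: [-0.0, -0.2, -0.2]
stick [0.5472 0.1263] in keeper 0.0009 -0.0015 (np.int32(349), np.int32(120), np.int32(11), np.int32(41), np.int32(341)) (np.int32(224), np.int32(56), np.int32(14), np.int32(37), np.int32(291))
```

View pics/t6.png

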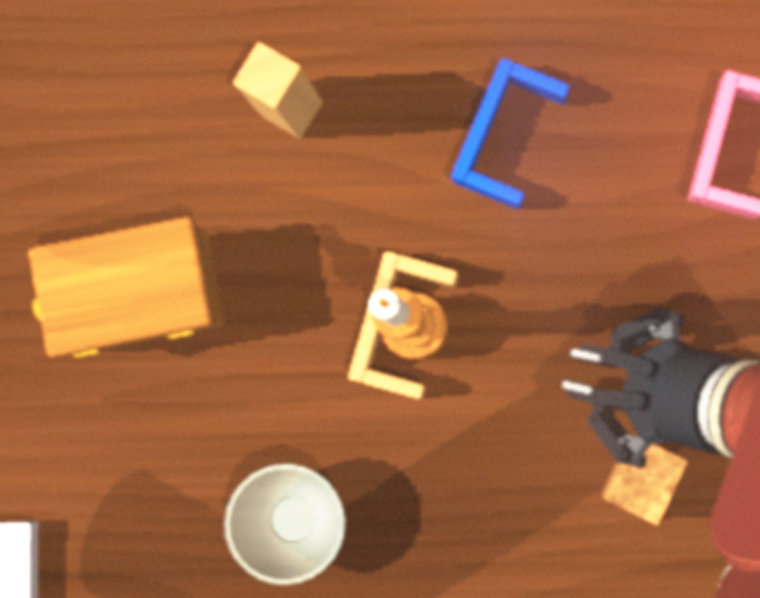

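The foot at (412,322) is in the bamboo keeper against its back fence, upright. The gripper is clear at (620,380), and the bowl, music box and blocks are where they were.

```bash
python3 -c "
from station import job;print(job.finish_job())"
```

```text
the job is handed in; nothing more can be done
None
```

The candlestick stands upright in the bamboo keeper, its foot an estimated 1.5 mm from the home position, the arm is drawn clear, and the job was handed in at about 19 s (no verdict was returned).

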